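# Close the cooling pump's strainer

## Robot

A 6-joint arm with a two-finger parallel gripper is mounted at the origin on the work surface. World frame = base frame: x ahead of the robot, y to its left, z up, the work surface at z = 0. Lengths are in mm, angles in rad, forces in N, time in s.
With the tool pointing down it reaches from about 275 to 750 mm from the base axis. Payload 10.2 kg.
Tool frame: the origin (TCP) lies at the very end of the fingers, on their centre line; the grasp point (between the pads) lies 19 mm behind it; z points along the fingers, y is the line along which they close (so a half turn about z gives the same grasp; the last joint's range is limited). The gripper opens to 85 mm and grips with 20 to 120 N. Pads are 22 mm wide; open, the fingers measure 114 mm over their backs; the gripper's body (76 mm by 85 mm) begins 54 mm behind the grasp point. The pads swing forward as they close: fully open they stand 13 mm farther back than shut.
Start: joints at [-1.405, 0.313, 1.498, -0, 1.331, -0.223], TCP at [199.004, -485.828, 231.294] pointing down, gripper open.
Joint ranges: [-2.94, 2.94], [-0.97, 2.17], [0.19, 2.56], [-1.23, 4.37], [0.02, 3.11], [-2.88, 2.88]. Speed limits (rad/s): [2.39, 2.39, 3.01, 3.14, 3.14, 3.14].

## Interface

Orientations are given as a unit quaternion [w, x, y, z].
In Python, from rig import * gives the robot as it stands. The module is installed in compiled form; this text tells all that it offers.
- The arm moves only by the shell command python3 -m crank 'ROWS' [FORCE]. ROWS is JSON, a list that holds one entry, the list of rows, each a list of 7 numbers: the shift along the tool's x, y, z in units of 25 mm (1.0 is 25 mm), then the turn, a rotation vector about the tool's x, y, z in units of 8 degrees (1.0 is 8 degrees), then the finger opening in mm, from 0 to 85.4. A call has exactly 8 rows; each row shifts and turns the commanded pose from where the row before left it, along the tool's axes as they then stand; what a row does not reach is not made up. A row lasts 1/10 s, in which the tool goes at most 50 mm and 8.59 degrees, less where a joint would pass 70% of its speed; a pose out of reach is approached as far as the arm can. A call is refused whole if a number of a shift passes 1 or a number of a turn 1, either way. A call with a gripper value outside its range is refused whole. The fingers move at their own pace and stop on an object; FORCE is the grip in N (left out, the last holds). Time passes only in rows, so rows that do not move let the fingers close, or fill a call up. It gives the time, the measured TCP pose, the force, the opening and the grip force at its end, in the units of the state.
- sense(): the state, without advancing time (a new reading comes with each control period).
- capture(name): name is "scene" or "top" or "wrist"; returns the picture (400x640x3 uint8, blue, green, red); there is no depth.
- camera_model(name): a dict with "fx", "fy", "cx", "cy" (pixels), "world_from_camera" (4x4, takes a point from camera to world coordinates); the wrist camera has in their place "T_tool_cam" (4x4, takes a point from camera to tool coordinates, whose origin is the TCP and whose axes are the flange's). Camera axes: x right, y up, looking along -z (the intrinsics and any distortion apply to the point x, -y, -z); pixel columns grow to the right and rows downward; lengths in mm; the calibration is good to about 2 mm. A picture is of the moment at which its call begins: read the wrist's pose just before it. camera_model takes no time and is no camera call.
- finish_job(): hands the job in; it is judged then, once.
The state is a dict: "time_s": time; "joints": joint angles; "dq": joint speeds; "tau": joint torques, N m; "eef_pos": TCP position; "ee_rot": TCP orientation; "force": force on the tool from outside, world axes, zero at the start; "wrist_torque": the same for the moment, N m; "grip_width": opening from 0.0 (shut) to 1.0 (fully open); "grip_force": force on a finger pad.
Only numpy, scipy, OpenCV 4.12 (cv2) and the standard library are available. Lean on these libraries where they do the work, as an engineer would, in place of code of your own. Each camera call takes 0.05 s, during which the arm holds its last target. There are 200 camera calls.

## Task

Put the white strainer basket back on its ledge inside the pump's pot, setting it down gently. Then fit the orange lid between the white lugs and turn it clockwise by its handle until it is firmly tight on the seal, without over-tightening it. Leave the other things on the bench alone.

Things in the scene. Friction and masses are not known exactly. Their poses are not given: they have to be found in the camera images.
- pump: Cooling water pump fixed on a grey 400 x 150 mm base plate: black upright strainer pot, behind it the pump housing and a blue motor. Origin on the pot's axis at bench level; +x points from the pot to the motor, +z up. Nothing on the pump is higher than 170 mm. Its position and heading vary.
- pot_mouth (a point): Centre of the pot's open mouth, level with the collar's top, 170 mm above the bench. Collar 152 mm outside, 124 mm inside. Inside its top stand 3 white lugs, 10 mm high, each 44 deg wide, inner faces on a 106 mm circle, centred at 60, 180 and 300 deg from the pump's +x (counterclockwise from above). The 76 deg gaps between them are centred at 0, 120 and 240 deg.
- basket_ledge (a point): Centre of the ring ledge inside the pot, 66 mm below the mouth; its opening is 69 mm wide, the pot's bore above it 80 mm. The basket's flange rests on it, in any heading; the basket's origin is then 70 mm below this point and its handle stands up into the lid's hollow.
- seal_face (a point): Where the face of the red rubber seal ring (82 to 104 mm wide) lies when new, 20 mm below the mouth. Seals differ in thickness and wear: the face lies 0 to 5 mm below this point, differently each time, and is not measured. It yields about 1 mm per 25 N.
- lid: Orange lid, 0.3 kg, lying on the bench handle up. Origin: centre of its underside. Disc 101 mm wide, 30 mm thick, hollow below, with 3 ears of round section (8 mm) reaching to 119 mm, each 62 deg wide, centred at 0, 120, 240 deg of its own x. Each ear's top rises from 9 mm (clockwise end) to 18 mm above the underside: it enters a gap, then turned clockwise wedges under a lug.
- lid_grip (a point): Where to grip the lid: on its axis, 56 mm above its underside. The handle is a bar 96 mm long (lid's x), 16 mm wide (y), 36 mm high, its top 10 mm above this point. Dropped in a gap the lid rests on the seal. From mid-gap it becomes tight after some 30 to 65 deg, sinking about 1 mm meanwhile. Firmly tight: turning takes 0.9 to 1 N m; above some 1.3 N m the seal is crushed. It stays when let go.
- basket: White strainer basket, 0.12 kg, standing on the bench. Origin: centre of its underside. Slotted body 56 to 63 mm wide, 70 mm tall; flange 76 mm wide, its underside 70 mm above the origin; handle bar across the top, top at 124 mm.
- basket_grip (a point): Middle of the basket's handle bar, 116 mm above its underside. The bar is 69 mm long (basket's x), 14 mm wide (y), 10 mm high, its top 8 mm above this point, 41 mm clear above the flange.
- spare_seal: Bystander: red rubber ring, 104 mm wide, 12 mm high.
- grease_jar: Bystander: small jar with blue cap, 60 mm wide, 55 mm high.
- wash_bottle: Bystander: white bottle with blue cap, 72 mm wide, 170 mm high.
- wrench: Bystander: steel wrench lying on the bench.
- screwdriver: Bystander: red screwdriver lying on the bench.
There are look-alikes about, which are no part of the job. Of the things like the lid, leave any that is green, pink or purple; of the rest the smaller one is meant.

How it is judged:
By the outcome, as a careful person would: the job done as asked, in the order asked, and still so for the second after the job is handed in, with the robot touching nothing.
It also fails if it takes over 64 s, if anything falls off the work surface, if the arm or the gripper's body presses on something with over 40 N, if the wrist force passes 120 N, or if a joint passes its speed limit or range.

## Working session

There is one attempt and no reset: what is moved stays moved. The work goes in short steps, Python scripts to look and compute and a shell command to move; the robot and the scene stay as the last step left them, time stands still between calls to the robot, and variables do not carry over. Pictures are saved under pics/ and viewed, at most 11 in all, crops included, and the job is handed in when it is done.

```bash
mkdir -p pics; ls; cat > h.py <<'E'
from rig import *
import numpy as np, cv2
from scipy.spatial.transform import Rotation as R
def rot(): 
    q=sense()["ee_rot"]; return R.from_quat([q[1],q[2],q[3],q[0]])
E
python3 - <<'E'
from h import *
s=sense(); print(s)
for n in ("scene","top"):
    im=capture(n); cv2.imwrite(f"pics/{n}0.png",im)
    m=camera_model(n); print(n,{k:(np.round(v,3).tolist() if not isinstance(v,(int,float)) else v) for k,v in m.items()})
print(camera_model("wrist"))
print(rot().as_matrix().round(3))
E
```

```text
pics
{'time_s': 0.0, 'joints': array([-1.40542962e+00,  3.13490300e-01,  1.49844246e+00,  8.15245529e-06,
        1.33102571e+00, -2.23374437e-01]), 'dq': array([-1.85385751e-03, -6.85816461e-04, -7.36931141e-04, -2.41754599e-04,
       -5.50637474e-04,  7.94091191e-05]), 'tau': array([ 5.64186735e-05, -4.12268364e+01, -2.59741706e+01, -1.60911777e-04,
        4.18042051e-03, -9.08028170e-06]), 'eef_pos': array([ 198.9460353 , -485.56003993,  230.71244276]), 'ee_rot': array([-6.82504560e-04,  9.81169396e-01,  1.93148000e-01,  2.37614435e-05]), 'force': array([0.25051963, 0.08044544, 0.13241894]), 'wrist_torque': array([-0.0164739 , -0.06556006, -0.0207468 ]), 'grip_force': 0.0, 'grip_width': 0.9986520724764285}
scene {'fx': 498.5062912912302, 'fy': 498.5062912912302, 'cx': 321.4048727866794, 'cy': 208.1652835405887, 'world_from_camera': [[-0.676, -0.561, 0.479, 1244.178], [0.737, -0.501, 0.453, 691.693], [-0.014, 0.659, 0.752, 1247.879], [0.0, 0.0, 0.0, 1.0]]}
top {'fx': 417.22152437472016, 'fy': 417.22152437472016, 'cx': 317.6118056424457, 'cy': 208.24751027291103, 'world_from_camera': [[0.007, 0.988, -0.155, 339.887], [-1.0, 0.011, 0.027, 47.388], [0.028, 0.155, 0.988, 1308.765], [0.0, 0.0, 0.0, 1.0]]}
{'fx': 316.1428663051996, 'fy': 316.1428663051996, 'cx': 324.59224805129753, 'cy': 197.6445486162241, 'T_tool_cam': array([[-3.46332773e-04,  9.60877727e-01,  2.76972695e-01,
         7.01714613e+01],
       [ 9.99999601e-01,  1.04793290e-04,  8.86871164e-04,
         3.81442598e-01],
       [ 8.23149868e-04,  2.76972892e-01, -9.60877380e-01,
        -1.42991097e+02],
       [ 0.00000000e+00,  0.00000000e+00,  0.00000000e+00,
         1.00000000e+00]])}
[[ 0.925  0.379 -0.   ]
 [ 0.379 -0.925  0.001]
 [ 0.    -0.001 -1.   ]]
```

View pics/scene0.png

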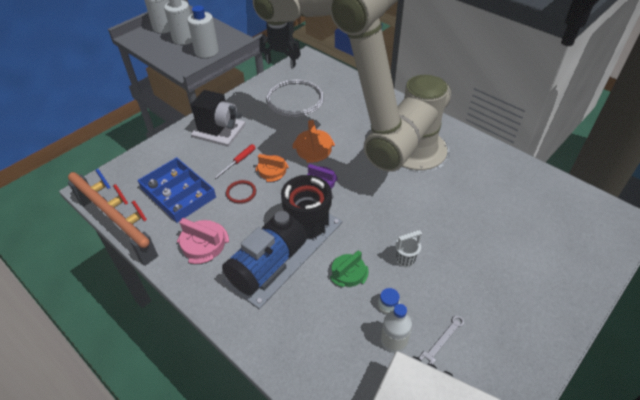

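View pics/top0.png

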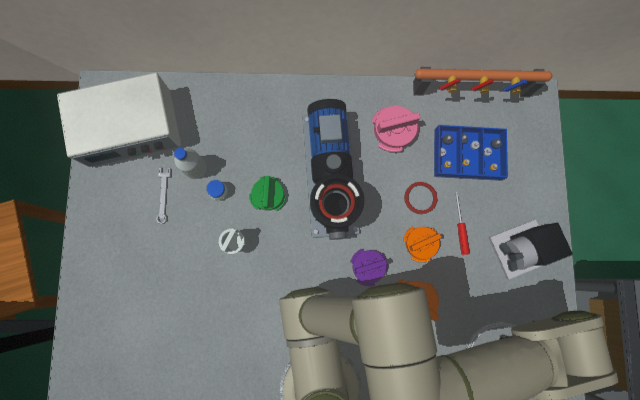

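The scene view shows a pink lid (203,240), a green lid (350,270), a purple lid (320,177) and two orange ones, at (271,167) and (314,145). In the top view the orange ones are at (423,244) and (425,298), the second half hidden by the arm. The basket is at top (231,240) and the pot mouth at top (336,200).
Lid candidates: orange A at top (423,244), orange B at top (425,298). Green, pink and purple are excluded. I'll compare the sizes of A and B.

```bash
cat >> h.py <<'E'
def ray(n,uv,T=None):
    m=camera_model(n); T=np.array(m["world_from_camera"]) if T is None else T
    d=np.array([(uv[0]-m["cx"])/m["fx"],-(uv[1]-m["cy"])/m["fy"],-1.])
    return T[:3,3],T[:3,:3]@d
def wristT():
    T=np.eye(4);T[:3,:3]=rot().as_matrix();T[:3,3]=sense()["eef_pos"]
    return T@camera_model("wrist")["T_tool_cam"]
def onz(n,uv,z,T=None):
    o,d=ray(n,uv,T); return o+d*(z-o[2])/d[2]
def tri(rays):
    A=0;b=0
    for o,d in rays:
        d=d/np.linalg.norm(d);P=np.eye(3)-np.outer(d,d);A=A+P;b=b+P@o
    return np.linalg.solve(A,b)
def blobs(im,lo,hi,amin=40):
    h=cv2.cvtColor(im,cv2.COLOR_BGR2HSV);m=cv2.inRange(h,lo,hi)
    n,l,st,c=cv2.connectedComponentsWithStats(m)
    return m,[(st[i].tolist(),c[i].round(1).tolist(),(l==i)) for i in range(1,n) if st[i][4]>=amin]
E
python3 - <<'E'
from h import *
for n in("top","scene"):
    im=cv2.imread(f"pics/{n}0.png")
    for nm,lo,hi in(("orange",(5,150,90),(18,255,255)),("white",(0,0,175),(179,45,255)),("red",(0,120,60),(4,255,255))):
        m,b=blobs(im,lo,hi,12)
        for st,c,l in b: 
            print(n,nm,st,c,onz(n,c,{"orange":30,"white":120 if c[0]<300 and n=='top' else 170,"red":150}[nm]).round(0)[:2])
im=cv2.imread("pics/top0.png")
a=cv2.resize(im[165:285,190:450],None,fx=3,fy=3,interpolation=cv2.INTER_CUBIC)
cv2.imwrite("pics/crop.png",a)
E
```

```text
top orange [416, 69, 136, 13, 1049] [484.7, 74.1] [ 996. -537.]
top orange [0, 200, 34, 102, 2421] [12.4, 258.0] [380. 923.]
top orange [404, 227, 37, 35, 990] [421.9, 242.9] [ 436. -310.]
top orange [398, 279, 7, 4, 15] [401.3, 280.9] [ 320. -243.]
top orange [407, 281, 32, 40, 411] [428.9, 297.2] [ 272. -326.]
top white [57, 73, 111, 83, 6344] [111.8, 114.0] [801. 624.]
top white [175, 158, 4, 8, 19] [176.2, 161.3] [660. 427.]
top white [158, 173, 11, 45, 197] [162.4, 193.3] [565. 461.]
top white [348, 183, 11, 13, 43] [353.5, 188.8] [575. -84.]
top white [315, 185, 9, 14, 41] [318.6, 191.2] [567.  14.]
top white [331, 218, 16, 4, 43] [338.6, 219.8] [487. -42.]
top white [492, 220, 46, 58, 473] [509.9, 246.6] [ 418. -515.]
top white [219, 229, 16, 22, 154] [225.7, 238.4] [437. 275.]
top white [227, 236, 17, 18, 92] [237.8, 245.0] [419. 240.]
top white [297, 297, 7, 11, 37] [299.7, 301.2] [264.  63.]
top white [379, 298, 14, 38, 203] [386.0, 313.6] [ 236. -168.]
top white [303, 329, 5, 8, 12] [304.7, 333.2] [185.  48.]
top red [440, 79, 21, 11, 83] [449.6, 83.9] [ 901. -375.]
top re
[... 1035 characters left out ...]
2] [566.  16.]
scene white [399, 230, 23, 10, 98] [410.1, 234.5] [467. 288.]
scene white [399, 243, 23, 13, 69] [412.1, 251.2] [509. 325.]
scene white [397, 316, 15, 18, 182] [404.1, 325.6] [701. 439.]
scene white [455, 321, 4, 4, 12] [456.5, 322.5] [611. 527.]
scene white [424, 325, 32, 38, 201] [439.7, 343.6] [683. 528.]
scene white [375, 352, 124, 48, 3075] [423.9, 383.2] [785. 554.]
scene red [235, 145, 20, 17, 122] [244.6, 152.9] [ 536. -318.]
scene red [227, 181, 28, 21, 114] [241.2, 191.0] [ 656. -198.]
scene red [114, 185, 13, 19, 62] [120.1, 194.0] [ 909. -463.]
scene red [289, 185, 35, 21, 205] [305.4, 192.4] [531. -49.]
scene red [133, 202, 13, 18, 58] [138.8, 210.9] [ 910. -363.]
```

View pics/crop.png

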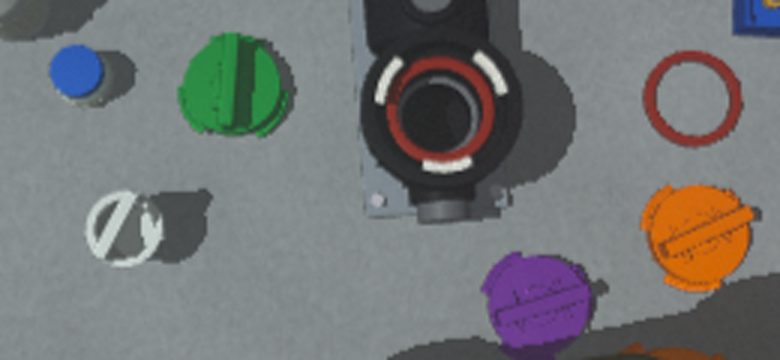

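Sizes: orange A measures about 110 mm, which fits 101–119 mm. Orange B is clearly larger in the scene view (40 px against 31 px, and farther away), so I choose A. The close crop confirms it, with three ears and the handle towards (755,215). The lugs from both views agree within about 3 mm. Next I'll move above lid A and look with the wrist camera.

```bash
python3 -m crank '[[[0.72,-0.18,-0.1,0,0,0,85],[0.72,-0.18,-0.1,0,0,0,85],[0.72,-0.18,-0.1,0,0,0,85],[0.72,-0.18,-0.1,0,0,0,85],[0.72,-0.18,-0.1,0,0,0,85],[0.72,-0.18,-0.1,0,0,0,85],[0.72,-0.18,-0.1,0,0,0,85],[0.72,-0.18,-0.1,0,0,0,85]]]' && python3 -m crank '[[[0.72,-0.18,-0.1,0,0,0,85],[0.72,-0.18,-0.1,0,0,0,85],[0.72,-0.18,-0.1,0,0,0,85],[0.72,-0.18,-0.1,0,0,0,85],[0.72,-0.18,0,0,0,0,85],[0.72,-0.18,0,0,0,0,85],[0.72,-0.18,0,0,0,0,85],[0,0,0,0,0,0,85]]]'
python3 - <<'E'
from h import *
T=wristT(); im=capture("wrist"); cv2.imwrite("pics/w1.png",im); np.save("w1.npy",T)
im=capture("top"); cv2.imwrite("pics/top1.png",im)
m,b=blobs(im,(5,150,90),(18,255,255),100)
for st,c,l in b: print(st,c)
E
```

```text
time_s: 0.9
eef_pos: [319.1, -397.3, 251.1]
ee_rot: [-0.0, 0.981, 0.193, -0.0]
force: [-0.7, 0.5, 0.6]
grip_width: 0.995
grip_force: 0.0
time_s: 1.7
eef_pos: [424.3, -319.8, 260.9]
ee_rot: [-0.0, 0.981, 0.194, -0.0]
force: [0.2, -0.1, -0.1]
grip_width: 0.997
grip_force: 0.0
[416, 69, 136, 13, 1056] [484.6, 74.1]
[0, 200, 34, 102, 2414] [12.3, 258.1]
[404, 227, 36, 35, 827] [419.7, 241.8]
```

View pics/w1.png

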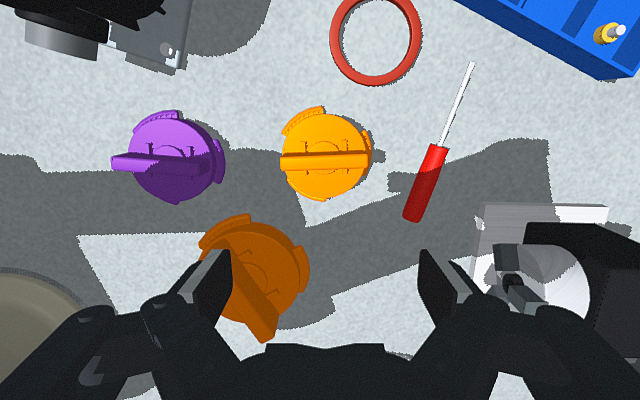

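The wrist view shows A (325,155) smaller than the orange B (255,280), so A is confirmed. Next is a look at the pot on the way to the basket.

```bash
python3 -m crank '[[[0.65,-0.74,0,0,0,0,85],[0.65,-0.74,0,0,0,0,85],[0.65,-0.74,0,0,0,0,85],[0.65,-0.74,0,0,0,0,85],[0.65,-0.74,0,0,0,0,85],[0.65,-0.74,0,0,0,0,85],[0.65,-0.74,0,0,0,0,85],[0.65,-0.74,0,0,0,0,85]]]' && python3 -m crank '[[[0.65,-0.74,0,0,0,0,85],[0.65,-0.74,0,0,0,0,85],[0.65,-0.74,0,0,0,0,85],[0.65,-0.74,0,0,0,0,85],[0,0,0,0,0,0,85],[0,0,0,0,0,0,85],[0,0,0,0,0,0,85],[0,0,0,0,0,0,85]]]'
python3 - <<'E'
from h import *
T=wristT(); im=capture("wrist"); cv2.imwrite("pics/w2.png",im); np.save("w2.npy",T)
m,b=blobs(im,(0,0,200),(179,40,255),150)
for st,c,l in b: print(st,c,onz("wrist",c,170,T).round(1))
E
```

```text
time_s: 2.6
eef_pos: [487.2, -134.7, 261.2]
ee_rot: [0.0, 0.981, 0.193, -0.0]
force: [0.3, -0.0, -0.8]
grip_width: 0.996
grip_force: 0.0
time_s: 3.4
eef_pos: [519.3, -42.7, 261.3]
ee_rot: [0.0, 0.981, 0.193, -0.0]
force: [-0.2, 0.1, 0.1]
grip_width: 0.996
grip_force: 0.0
[0, 0, 326, 383, 66506] [130.1, 172.9] [484.4 101.4 170. ]
[430, 0, 210, 354, 34819] [554.2, 152.9] [ 618.  -186.2  170. ]
[253, 91, 51, 53, 880] [276.4, 115.2] [565.8  13.4 170. ]
[387, 125, 25, 61, 908] [401.4, 155.2] [573.7 -82.2 170. ]
[357, 195, 81, 81, 1444] [399.6, 243.6] [ 509.  -112.2  170. ]
[467, 214, 35, 26, 448] [485.3, 225.4] [ 548.7 -168.1  170. ]
[280, 223, 56, 26, 641] [307.3, 238.2] [485.3 -41.8 170. ]
[489, 372, 45, 28, 851] [509.8, 388.2] [ 415.8 -271.6  170. ]
```

View pics/w2.png

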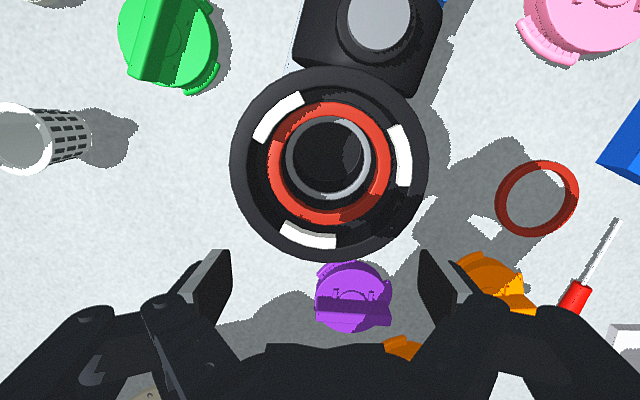

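The wrist view shows the pot centred near (329,160), with white lugs at (276,115), (401,155) and (307,238).

```bash
cat > pot.py <<'E'
from h import *
def circ(p):
    p=np.array(p)[:,:2];A=np.c_[2*p,np.ones(len(p))];s=np.linalg.lstsq(A,(p**2).sum(1),rcond=None)[0]
    return s[:2],np.sqrt(s[2]+s[:2]@s[:2])
def head(p,c):  # p ordered 60,180,300
    a=[np.degrees(np.arctan2(*(q[:2]-c)[::-1]))-t for q,t in zip(p,(60,180,300))]
    return [(x+180)%360-180 for x in a]
E
python3 - <<'E'
from pot import *
T=np.load("w2.npy")
S={"wrist":[(276.4,115.2),(307.3,238.2),(401.4,155.2)],"top":[(318.6,191.2),(338.6,219.8),(353.5,188.8)],"scene":[(312.8,205.2),(317.6,181.3),(287.2,190.2)]}
for n,u in S.items():
    p=[onz(n,q,170,T if n=="wrist" else None) for q in u]; c,r=circ(p); print(n,c,r,head(p,c))
# lug outer edges / collar edge in the wrist view
im=cv2.imread("pics/w2.png"); g=im.max(2)
c0=np.array([329,163.]);pts=[]
for a in np.radians(np.arange(0,360,6)):
    d=np.array([np.cos(a),np.sin(a)]);v=[g[tuple((c0+d*r)[::-1].astype(int))] for r in range(85,125)]
    k=[i for i,x in enumerate(v) if x>110]
    if k and 0<k[0]: pts.append(onz("wrist",c0+d*(85+k[0]),170,T))
pts=np.array(pts)
for _ in range(4):
    c,r=circ(pts);e=abs(np.hypot(*(pts[:,:2]-c).T)-r);pts=pts[e<max(2,2*np.median(e))]
print("collar",c,r,len(pts))
# red ring outer/inner centroid
m,b=blobs(im,(0,120,60),(6,255,255),1500)
for st,cc,l in b:print(st,cc)
E
```

```text
wrist [541.04241691 -36.79210907] 55.97021296306891 [np.float64(3.7893075760488273), np.float64(5.088875706616136), np.float64(5.724240053308904)]
top [543.31843822 -37.10973216] 56.189456062248304 [np.float64(5.153447952951808), np.float64(4.776634482162422), np.float64(4.294650486545379)]
scene [542.30123981 -35.11522583] 56.20520683204146 [np.float64(4.7462983320114915), np.float64(4.408116591564408), np.float64(3.7293443434192)]
collar [541.459394   -37.63092855] 75.66451140116935 39
[266, 102, 125, 124, 5055] [328.9, 163.7]
[495, 160, 84, 77, 2367] [537.5, 198.1]
```

```bash
python3 -m crank '[[[0.09,-0.9,0,0,0,0,85],[0.09,-0.9,0,0,0,0,85],[0.09,-0.9,0,0,0,0,85],[0.09,-0.9,0,0,0,0,85],[0.09,-0.9,0,0,0,0,85],[0.09,-0.9,0,0,0,0,85],[0.09,-0.9,0,0,0,0,85],[0.09,-0.9,0,0,0,0,85]]]' >/dev/null && python3 -m crank '[[[0.09,-0.9,0,0,0,0,85],[0.09,-0.9,0,0,0,0,85],[0.09,-0.9,0,0,0,0,85],[0.09,-0.9,0,0,0,0,85],[0.09,-0.9,0,0,0,0,85],[0.09,-0.9,0,0,0,0,85],[0,0,0,0,0,-1,85],[0,0,0,0,0,-1,85]]]' >/dev/null && python3 -m crank '[[[0,0,0,0,0,-1,85],[0,0,0,0,0,-1,85],[0,0,0,0,0,-1,85],[0,0,0,0,0,-1,85],[0,0,0,0,0,-1,85],[0,0,0,0,0,-1,85],[0,0,0,0,0,-1,85],[0,0,0,0,0,-1,85]]]' >/dev/null && python3 -m crank '[[[0,0,0,0,0,-1,85],[0,0,0,0,0,-1,85],[0,0,0,0,0,-1,85],[0,0,0,0,0,-1,85],[0,0,0,0,0,-1,85],[0,0,0,0,0,-1,85],[0,0,0,0,0,0,85],[0,0,0,0,0,0,85]]]'
python3 - <<'E'
from h import *
T=wristT(); im=capture("wrist"); cv2.imwrite("pics/w3.png",im); np.save("w3.npy",T); print(T.round(2))
E
```

```text
time_s: 6.65
eef_pos: [429.4, 261.5, 261.3]
ee_rot: [0.0, 0.258, 0.966, -0.0]
force: [-0.6, -0.7, 0.1]
grip_width: 0.994
grip_force: 0.0
[[ 5.0000e-01 -8.3000e-01 -2.4000e-01  3.6863e+02]
 [ 8.7000e-01  4.8000e-01  1.4000e-01  2.9619e+02]
 [ 0.0000e+00 -2.8000e-01  9.6000e-01  4.0432e+02]
 [ 0.0000e+00  0.0000e+00  0.0000e+00  1.0000e+00]]
```

View pics/w3.png

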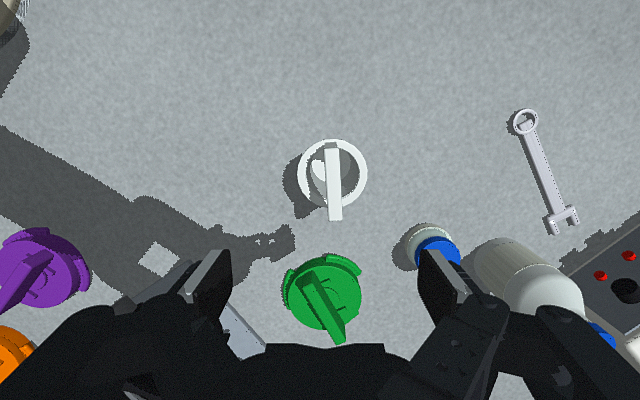

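The basket flange circle is centred at (332,174), and its handle bar runs from (331,148) to (335,220).

```bash
python3 - <<'E'
from pot import *
T=np.load("w3.npy"); im=cv2.imread("pics/w3.png"); g=im.min(2)
for r in range(140,224,8): 
    k=np.where(g[r,290:380]>200)[0]+290; print(r,k.min() if len(k) else None,k.max() if len(k) else None, np.split(k,np.where(np.diff(k)>1)[0]+1)[-1][[0,-1]] if len(k) else '')
m,b=blobs(im,(0,0,195),(179,30,255),300)
for st,c,l in b:
    if 290<c[0]<380 and 130<c[1]<225:
        ct=np.argwhere(l)[:,::-1]; ct=ct[ct[:,1]<200]
        h=cv2.convexHull(ct.astype(np.int32))[:,0]; h=h[(h[:,1]<195)]
        p=[onz("wrist",q,74,T) for q in h]; print("flange",circ(p),st)
a,c=[onz("wrist",q,124,T) for q in((331,147),(335.5,220))]
print(a,c,np.linalg.norm(a-c),(a+c)/2,np.degrees(np.arctan2(*(a-c)[1::-1])))
w=[onz("wrist",q,124,T) for q in((328,210),(343,210))];print(np.linalg.norm(w[0]-w[1]))
E
```

```text
140 322 344 [344 344]
148 309 356 [343 356]
156 302 362 [354 362]
164 299 365 [358 365]
172 298 366 [360 366]
180 298 366 [359 366]
188 301 363 [356 363]
196 307 358 [348 358]
204 329 346 [343 346]
212 329 341 [329 341]
220 330 336 [336 336]
flange (array([432.05926497, 268.87960296]), np.float64(37.29138367256226)) [297, 139, 71, 82, 2159]
[401.01074794 284.1510118  124.        ] [462.54819972 253.98303381 124.        ] 68.53440645225724 [431.77947383 269.06702281 124.        ] 153.88416529655086
13.995886428937675
```

```bash
python3 -m crank '[[[0.07,0.31,0.6,0,0,-0.47,45],[0,0,0.95,0,0,0,45],[0,0,0.95,0,0,0,45],[0,0,0.95,0,0,0,45],[0,0,0.95,0,0,0,45],[0,0,0.95,0,0,0,45],[0,0,0.8,0,0,0,45],[0,0,0.42,0,0,0,45]]]' && python3 -m crank '[[[0,0,0,0,0,0,45],[0,0,0,0,0,0,0],[0,0,0,0,0,0,0],[0,0,0,0,0,0,0],[0,0,0,0,0,0,0],[0,0,0,0,0,0,0],[0,0,0,0,0,0,0],[0,0,0,0,0,0,0]]]' 40
```

```text
time_s: 7.5
eef_pos: [431.1, 269.1, 95.6]
ee_rot: [-0.001, 0.226, 0.974, -0.001]
force: [-1.2, 0.2, -0.2]
grip_width: 0.526
grip_force: 0.0
time_s: 8.3
eef_pos: [432.2, 269.5, 98.1]
ee_rot: [0.001, 0.225, 0.974, 0.0]
force: [-0.8, -0.7, 5.2]
grip_width: 0.157
grip_force: 39.4
```

```bash
python3 -m crank '[[[0,0,-0.6,0,0,0,0],[0,0,-1,0,0,0,0],[0,0,-1,0,0,0,0],[0,0,-1,0,0,0,0],[-0.3,-0.3,-1,0,0,0,0],[-0.8,-0.78,-1,0,0,0,0],[-0.9,-0.88,-1,0,0,0,0],[-0.9,-0.88,-1,0,0,0,0]]]' && python3 -m crank '[[[-0.9,-0.88,-0.5,0,0,0,0],[-0.9,-0.88,0,0,0,0,0],[-0.9,-0.88,0,0,0,0,0],[-0.9,-0.88,0,0,0,0,0],[-0.9,-0.88,0,0,0,0,0],[-0.9,-0.88,0,0,0,0,0],[-0.8,-0.78,0,0,0,0,0],[-0.2,-0.16,0,0,0,0,0]]]' && python3 -m crank '[[[0,0,0,0,0,0,0],[0,0,0,0,0,0,0],[0,0,0,0,0,0,0],[0,0,0,0,0,0,0],[0,0,0,0,0,0,0],[0,0,0,0,0,0,0],[0,0,0,0,0,0,0],[0,0,0,0,0,0,0]]]'
python3 - <<'E'
from h import *
im=capture("wrist"); cv2.imwrite("pics/w4.png",im)
s=sense();M=rot().as_matrix();print(s["eef_pos"],s["force"],M.T@(np.array([541.6,-37,131.])-s["eef_pos"])/25)
E
```

```text
time_s: 9.1
eef_pos: [465.6, 172.8, 288.2]
ee_rot: [0.0, 0.224, 0.975, 0.0]
force: [0.3, 0.8, -0.9]
grip_width: 0.154
grip_force: 39.4
time_s: 9.9
eef_pos: [541.9, -38.4, 299.1]
ee_rot: [-0.0, 0.226, 0.974, -0.0]
force: [0.2, 0.2, -1.5]
grip_width: 0.153
grip_force: 39.4
time_s: 10.7
eef_pos: [541.5, -36.0, 299.5]
ee_rot: [-0.0, 0.225, 0.974, 0.0]
force: [0.2, 0.4, -0.7]
grip_width: 0.158
grip_force: 39.4
[541.4872979  -36.03990879 299.5196712 ] [ 0.37358579 -0.74314543 -1.72453102] [-0.02110988 -0.03280276  6.74078488]
```

View pics/w4.png

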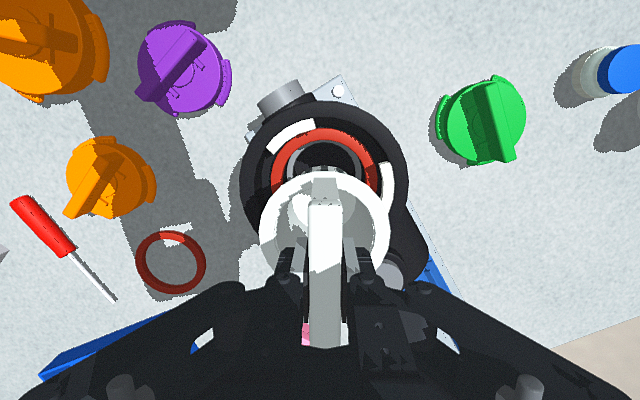

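The basket hangs straight and centred in the gripper (bar column about 324) above the pot. Now I lower it.

```bash
python3 -m crank '[[[-0.02,-0.03,0.5,0,0,0,0],[0,0,0.6,0,0,0,0],[0,0,0.6,0,0,0,0],[0,0,0.6,0,0,0,0],[0,0,0.6,0,0,0,0],[0,0,0.5,0,0,0,0],[0,0,0.3,0,0,0,0],[0,0,0.2,0,0,0,0]]]' && python3 -m crank '[[[0,0,0.3,0,0,0,0],[0,0,0.3,0,0,0,0],[0,0,0.3,0,0,0,0],[0,0,0.3,0,0,0,0],[0,0,0.3,0,0,0,0],[0,0,0.3,0,0,0,0],[0,0,0.2,0,0,0,0],[0,0,0.1,0,0,0,0]]]'
```

```text
time_s: 11.55
eef_pos: [541.5, -37.0, 201.3]
ee_rot: [-0.0, 0.225, 0.974, 0.0]
force: [1.0, 0.2, -1.2]
grip_width: 0.157
grip_force: 39.4
time_s: 12.35
eef_pos: [541.5, -36.9, 149.0]
ee_rot: [-0.0, 0.225, 0.974, 0.0]
force: [0.1, -0.5, -0.1]
grip_width: 0.156
grip_force: 39.4
```

```bash
python3 -m crank '[[[0,0,0.15,0,0,0,0],[0,0,0.12,0,0,0,0],[0,0,0.1,0,0,0,0],[0,0,0.08,0,0,0,0],[0,0,0.06,0,0,0,0],[0,0,0.04,0,0,0,0],[0,0,0.04,0,0,0,0],[0,0,0.02,0,0,0,0]]]' && python3 -m crank '[[[0,0,0.02,0,0,0,0],[0,0,0.02,0,0,0,0],[0,0,0.02,0,0,0,0],[0,0,0,0,0,0,0],[0,0,0,0,0,0,0],[0,0,0,0,0,0,0],[0,0,0,0,0,0,0],[0,0,0,0,0,0,0]]]'
```

```text
time_s: 13.15
eef_pos: [541.6, -37.0, 134.3]
ee_rot: [0.0, 0.225, 0.974, 0.0]
force: [-0.4, -0.3, -0.8]
grip_width: 0.153
grip_force: 39.4
time_s: 13.95
eef_pos: [541.6, -37.0, 132.8]
ee_rot: [0.0, 0.225, 0.974, -0.0]
force: [-0.4, 0.1, -1.4]
grip_width: 0.154
grip_force: 39.4
```

```bash
python3 -m crank '[[[0,0,0.02,0,0,0,0],[0,0,0.02,0,0,0,0],[0,0,0.02,0,0,0,0],[0,0,0,0,0,0,0],[0,0,0,0,0,0,0],[0,0,0,0,0,0,0],[0,0,0,0,0,0,0],[0,0,0,0,0,0,0]]]' | grep -E "eef|force:"; python3 -m crank '[[[0,0,0.02,0,0,0,0],[0,0,0.02,0,0,0,0],[0,0,0,0,0,0,0],[0,0,0,0,0,0,0],[0,0,0,0,0,0,0],[0,0,0,0,0,0,0],[0,0,0,0,0,0,0],[0,0,0,0,0,0,0]]]'| grep -E "eef|force:"
```

```text
eef_pos: [541.6, -37.1, 132.1]
force: [-3.5, -0.8, 7.0]
grip_force: 40.4
eef_pos: [541.6, -37.2, 132.0]
force: [-7.5, -0.9, 14.8]
grip_force: 41.3
```

```bash
python3 -m crank '[[[0,0,-0.03,0,0,0,0],[0,0,-0.02,0,0,0,0],[0,0,0,0,0,0,22],[0,0,0,0,0,0,28],[0,0,0,0,0,0,32],[0,0,0,0,0,0,32],[0,0,-0.1,0,0,0,32],[0,0,-0.2,0,0,0,32]]]' && python3 -m crank '[[[0,0,-0.4,0,0,0,32],[0,0,-0.6,0,0,0,32],[0,0,-0.8,0,0,0,32],[0,0,-1,0,0,0,60],[0,0,-1,0,0,0,85],[0,0,-0.8,0,0,0,85],[0,0,-0.5,0,0,0,85],[0,0,0,0,0,0,85]]]'
python3 - <<'E'
from pot import *
T=wristT(); im=capture("wrist"); cv2.imwrite("pics/w5.png",im); np.save("w5.npy",T)
T1=np.load("w1.npy");im1=cv2.imread("pics/w1.png")
m,b=blobs(im1,(8,150,180),(22,255,255),300)
for st,c,l in b:print(st,c)
a=cv2.resize(im1[95:215,265:385],None,fx=4,fy=4,interpolation=cv2.INTER_NEAREST)
cv2.imwrite("pics/c5.png",np.hstack([cv2.resize(a,(480,480)),im[0:400,120:440][:,:].copy() if 0 else cv2.copyMakeBorder(im[40:360,180:480],0,160,0,0,cv2.BORDER_CONSTANT)]))
E
```

```text
time_s: 16.35
eef_pos: [541.5, -36.9, 139.0]
ee_rot: [-0.0, 0.225, 0.974, 0.0]
force: [-0.8, 0.5, -0.2]
grip_width: 0.375
grip_force: 0.0
time_s: 17.15
eef_pos: [542.1, -37.1, 268.4]
ee_rot: [0.002, 0.225, 0.974, -0.0]
force: [-0.1, -0.0, -0.4]
grip_width: 0.993
grip_force: 0.0
[282, 106, 84, 50, 2706] [320.7, 133.1]
[280, 154, 88, 48, 2968] [324.0, 173.6]
```

View pics/c5.png

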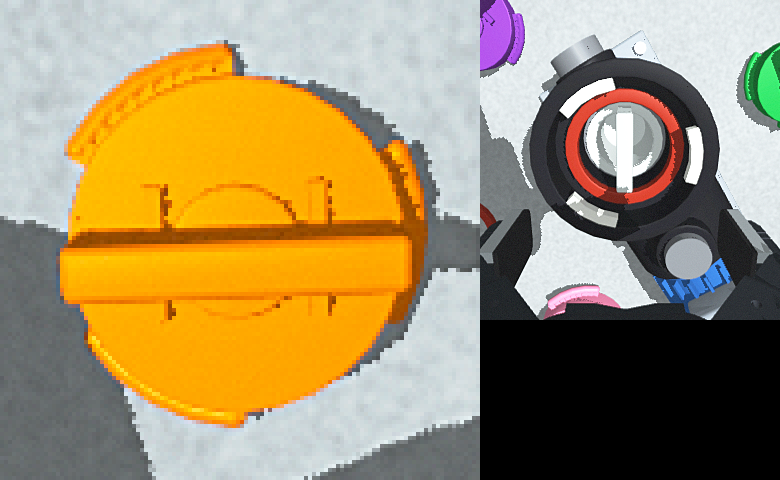

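The basket sits in the pot with its handle up (wrist crop, bar at 625,150). In the lid crop on the left, the handle's top face runs from about (280.5,163.5) to (368,161.2) in w1, with an ear at its right end.

```bash
python3 - <<'E'
from pot import *
T=np.load("w1.npy")
a,c=[onz("wrist",q,66,T) for q in((280.5,163.5),(368,161.2))]
h=np.degrees(np.arctan2(*(c-a)[1::-1])); mid=(a+c)/2
print(np.linalg.norm(a-c),mid,h)
im=cv2.imread("pics/w1.png");m,b=blobs(im,(8,150,60),(22,255,255),300)
for st,cc,l in b:print(st,cc,onz("wrist",cc,30,T).round(1))
# disc edge (upper right / lower right clear of ears) z=30 : crop points
p=[onz("wrist",(265+x/4,95+y/4),30,T) for x,y in((240,76),(300,82),(340,105),(375,140),(75,200),(80,330),(300,395),(350,360),(260,410))]
print(circ(p))
s=sense();M=rot().as_matrix();d=M.T@(np.array([mid[0],mid[1],230])-s["eef_pos"])/25;print(d, np.degrees(np.arctan2(M[1,0],M[0,0])))
E
```

```text
94.33606047602096 [ 435.55617352 -314.62835945   66.        ] -66.08119861346412
[280, 106, 92, 96, 6206] [324.0, 154.0] [ 439.  -312.9   30. ]
[198, 213, 112, 130, 7966] [258.3, 271.5] [ 262.3 -291.7   30. ]
(array([ 435.58428553, -313.48681707]), np.float64(50.51543727122853))
[ -1.04542476 -11.84453291   1.47161867] 154.0381642310644
```

```bash
python3 -m crank '[[[-0.08,-0.91,0,0,0,0,85],[-0.08,-0.91,0,0,0,0,85],[-0.08,-0.91,0,0,0,0,85],[-0.08,-0.91,0,0,0,0,85],[-0.08,-0.91,0,0,0,0,85],[-0.08,-0.91,0,0,0,0,85],[-0.08,-0.91,0,0,0,0,85],[-0.08,-0.91,0,0,0,0,85]]]' >/dev/null&& python3 -m crank '[[[-0.08,-0.91,0,0,0,0,85],[-0.08,-0.91,0,0,0,0,85],[-0.08,-0.91,0,0,0,0,85],[-0.08,-0.91,0,0,0,0,85],[-0.08,-0.91,0,0,0,0,60],[0,0,0.5,0,0,1,60],[0,0,0.5,0,0,1,60],[0,0,0.5,0,0,1,60]]]' >/dev/null && python3 -m crank '[[[0,0,0.5,0,0,1,60],[0,0,0.5,0,0,1,60],[0,0,0.9,0,0,0,60],[0,0,0.9,0,0,0,60],[0,0,0.9,0,0,0,60],[0,0,0.8,0,0,0,60],[0,0,0.4,0,0,0,60],[0,0,0,0,0,0,60]]]'
python3 - <<'E'
from pot import *
s=sense();M=rot().as_matrix();print(M.T@(np.array([435.6,-314,37])-s["eef_pos"])/25, np.degrees(np.arctan2(M[1,0],M[0,0])))
T=wristT(); im=capture("wrist"); cv2.imwrite("pics/w6.png",im); np.save("w6.npy",T)
m,b=blobs(im,(8,150,60),(22,255,255),300)
for st,cc,l in b:print(st,cc,onz("wrist",cc,40,T).round(1))
E
```

```text
time_s: 19.6
eef_pos: [434.8, -313.5, 104.9]
ee_rot: [-0.002, 0.544, 0.839, 0.0]
force: [-0.1, 0.0, -0.4]
grip_width: 0.701
grip_force: 0.0
[-0.0388014   0.02282138  2.7160046 ] 114.03326059973901
[0, 0, 220, 172, 31036] [102.6, 75.4] [ 273.4 -288.3   40. ]
[249, 136, 152, 158, 16554] [325.1, 202.9] [ 432.3 -307.4   40. ]
```

View pics/w6.png

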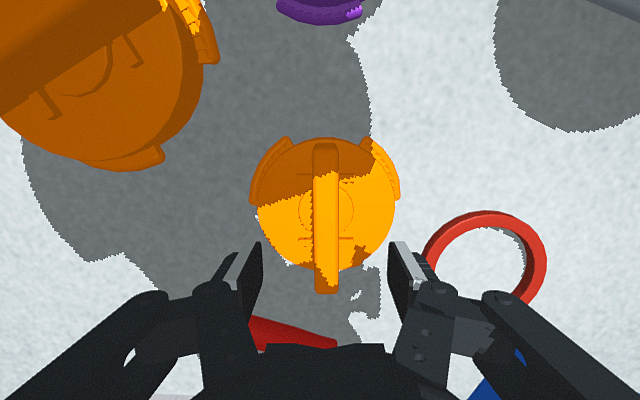

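The handle is vertical in view at column 326, between the fingers. I descend and grip.

```bash
python3 -m crank '[[[-0.04,0.02,0.5,0,0,0,60],[0,0,0.6,0,0,0,60],[0,0,0.6,0,0,0,60],[0,0,0.5,0,0,0,60],[0,0,0.3,0,0,0,60],[0,0,0.18,0,0,0,60],[0,0,0,0,0,0,60],[0,0,0,0,0,0,60]]]' && python3 -m crank '[[[0,0,0,0,0,0,0],[0,0,0,0,0,0,0],[0,0,0,0,0,0,0],[0,0,0,0,0,0,0],[0,0,0,0,0,0,0],[0,0,0,0,0,0,0],[0,0,0,0,0,0,0],[0,0,0,0,0,0,0]]]' 110
```

```text
time_s: 20.45
eef_pos: [436.6, -315.2, 40.0]
ee_rot: [0.0, 0.544, 0.839, -0.0]
force: [0.7, -0.8, 0.1]
grip_width: 0.704
grip_force: 0.0
time_s: 21.25
eef_pos: [436.4, -315.1, 40.1]
ee_rot: [0.0, 0.544, 0.839, -0.0]
force: [-2.1, 1.0, 4.9]
grip_width: 0.171
grip_force: 108.1
```

```bash
python3 - <<'E'
from pot import *
T=np.load("w6.npy")
a,c=[onz("wrist",q,66,T) for q in((326,143.5),(326.5,293))]
print(np.linalg.norm(a-c),(a+c)/2)
im=cv2.imread("pics/w6.png");m,b=blobs(im,(5,150,50),(22,255,255),300)
l=b[1][2].astype(np.uint8); 
# left/right/bottom disc edge samples (no ears): bottom arc
pts=[]
for ang in list(range(100,170,5))+list(range(15,75,5))+[255,260,265,275,280,285,290]:
    d=np.array([np.cos(np.radians(ang)),np.sin(np.radians(ang))])
    if 80<ang<100: continue
    r=[k for k in range(40,90) if l[int(203+d[1]*k),int(325+d[0]*k)]]
    pts.append(onz("wrist",(325+d[0]*max(r),203+d[1]*max(r)),30,T))
pts=np.array(pts)
for _ in range(4):
    cc,r=circ(pts);e=abs(np.hypot(*(pts[:,:2]-cc).T)-r);pts=pts[e<max(1.5,2*np.median(e))]
print(cc,r,len(pts))
E
python3 -m crank '[[[0,0,-0.5,0,0,0,0],[0,0,-1,0,0,0,0],[0,0,-1,0,0,0,0],[0,0,-1,0,0,0,0],[0,0,-1,0,0,0,0],[0.2,0.2,-1,0,0,0,0],[0.6,0.59,-1,0,0,0,0],[0.85,0.84,-1,0,0,0,0]]]'>/dev/null && python3 -m crank '[[[0.85,0.84,-0.7,0,0,0,0],[0.85,0.84,0,0,0,0,0],[0.85,0.84,0,0,0,0,0],[0.85,0.84,0,0,0,0,0],[0.85,0.84,0,0,0,0,0],[0.85,0.84,0,0,0,0,0],[0.85,0.84,0,0,0,0,0],[0.85,0.84,0,0,0,0,0]]]'>/dev/null && python3 -m crank '[[[0,0,0,0,0,1,0],[0,0,0,0,0,1,0],[0,0,0,0,0,1,0],[0,0,0,0,0,1,0],[0,0,0,0,0,1,0],[0,0,0,0,0,1,0],[0,0,0,0,0,0.17,0],[0,0,0,0,0,0,0]]]'
python3 - <<'E'
from pot import *
s=sense();M=rot().as_matrix();print(s["joints"].round(2),s["wrist_torque"],M.T@(np.array([541.6,-37,190])-s["eef_pos"])/25, np.degrees(np.arctan2(M[1,0],M[0,0])))
T=wristT(); im=capture("wrist"); cv2.imwrite("pics/w7.png",im); np.save("w7.npy",T)
E
```

```text
97.03650873572673 [ 435.04725649 -311.92539412   66.        ]
[ 435.61187206 -313.31499418] 50.07061472978561 31
time_s: 23.65
eef_pos: [540.8, -36.9, 244.7]
ee_rot: [-0.0, 0.844, 0.536, -0.0]
force: [0.4, 0.3, -3.2]
grip_width: 0.163
grip_force: 107.9
[-0.28  0.34  1.42  0.    1.38  0.15] [-0.05776996 -0.00162113  0.00928066] [0.01015668 0.03218702 2.18773387] 64.82360177227979
```

View pics/w7.png

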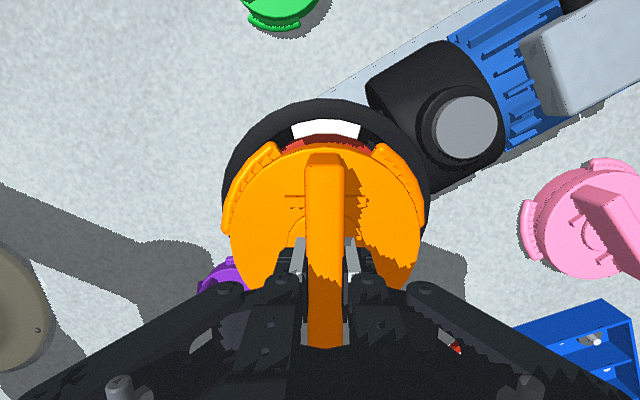

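The white lug at (327,130) lies midway between the two ears, symmetric about the handle (column 325). I check the lid's centre in the grip before lowering.

```bash
python3 - <<'E'
from pot import *
T=np.load("w7.npy");im=cv2.imread("pics/w7.png");m=cv2.inRange(cv2.cvtColor(im,cv2.COLOR_BGR2HSV),(5,150,50),(24,255,255))
pts=[]
for ang in list(range(237,257,2))+list(range(283,303,2))+list(range(150,180,3))+list(range(5,25,3)):
    d=np.array([np.cos(np.radians(ang)),np.sin(np.radians(ang))]);k=0
    r=[k for k in range(60,120) if m[int(240+d[1]*k),int(325+d[0]*k)]]
    if r: pts.append(onz("wrist",(325+d[0]*max(r),240+d[1]*max(r)),234.6,T))
pts=np.array(pts)
for _ in range(5):
    cc,r=circ(pts);e=abs(np.hypot(*(pts[:,:2]-cc).T)-r);pts=pts[e<max(.8,2*np.median(e))]
M=rot().as_matrix();s=sense();print(cc,r,len(pts),M[:2,:2].T@(cc-s["eef_pos"][:2]))
E
```

```text
[542.3681681  -34.29369531] 49.96052580908407 22 [3.04620294 0.270841  ]
```

```bash
python3 -m crank '[[[-0.086,0.02,0.3,0,0,0,0],[0,0,0.4,0,0,0,0],[0,0,0.3,0,0,0,0],[0,0,0.2,0,0,0,0],[0,0,0.1,0,0,0,0],[0,0,0.1,0,0,0,0],[0,0,0.1,0,0,0,0],[0,0,0,0,0,0,0]]]'; python3 -m crank '[[[0,0,0.1,0,0,0,0],[0,0,0.1,0,0,0,0],[0,0,0.1,0,0,0,0],[0,0,0.1,0,0,0,0],[0,0,0.05,0,0,0,0],[0,0,0.05,0,0,0,0],[0,0,0,0,0,0,0],[0,0,0,0,0,0,0]]]'
```

```text
time_s: 24.5
eef_pos: [540.5, -39.1, 206.9]
ee_rot: [-0.0, 0.845, 0.535, -0.0]
force: [0.9, -0.9, -3.5]
grip_width: 0.167
grip_force: 107.9
time_s: 25.3
eef_pos: [540.5, -39.1, 194.6]
ee_rot: [0.0, 0.845, 0.535, 0.0]
force: [-1.0, -0.1, -3.6]
grip_width: 0.166
grip_force: 107.9
```

Free so far, with the underside at about 154.5. I lower it onto the seal slowly.

```bash
python3 -m crank '[[[0,0,0.06,0,0,0,0],[0,0,0.04,0,0,0,0],[0,0,0.04,0,0,0,0],[0,0,0.02,0,0,0,0],[0,0,0.02,0,0,0,0],[0,0,0,0,0,0,0],[0,0,0,0,0,0,0],[0,0,0,0,0,0,0]]]' | grep -E "eef|force:"; python3 -m crank '[[[0,0,0.02,0,0,0,0],[0,0,0.02,0,0,0,0],[0,0,0.02,0,0,0,0],[0,0,0,0,0,0,0],[0,0,0,0,0,0,0],[0,0,0,0,0,0,0],[0,0,0,0,0,0,0],[0,0,0,0,0,0,0]]]' | grep -E "eef|force:"
```

```text
eef_pos: [540.5, -39.2, 190.1]
force: [0.3, -0.1, -2.6]
grip_force: 107.9
eef_pos: [540.5, -39.2, 188.6]
force: [-0.2, -0.1, -2.5]
grip_force: 107.9
```

```bash
python3 -m crank '[[[0,0,0.02,0,0,0,0],[0,0,0.02,0,0,0,0],[0,0,0.02,0,0,0,0],[0,0,0,0,0,0,0],[0,0,0,0,0,0,0],[0,0,0,0,0,0,0],[0,0,0,0,0,0,0],[0,0,0,0,0,0,0]]]' | grep -E "eef|force:"; python3 -m crank '[[[0,0,0.02,0,0,0,0],[0,0,0.02,0,0,0,0],[0,0,0.02,0,0,0,0],[0,0,0,0,0,0,0],[0,0,0,0,0,0,0],[0,0,0,0,0,0,0],[0,0,0,0,0,0,0],[0,0,0,0,0,0,0]]]' | grep -E "eef|force:"
```

```text
eef_pos: [540.5, -39.2, 187.1]
force: [0.1, -0.6, -2.8]
grip_force: 107.9
eef_pos: [540.5, -39.1, 185.6]
force: [-0.7, -0.6, -3.6]
grip_force: 107.8
```

```bash
python3 -m crank '[[[0,0,0.02,0,0,0,0],[0,0,0.02,0,0,0,0],[0,0,0,0,0,0,0],[0,0,0,0,0,0,0],[0,0,0,0,0,0,0],[0,0,0,0,0,0,0],[0,0,0,0,0,0,0],[0,0,0,0,0,0,0]]]' | grep -E "eef|force:"; python3 -m crank '[[[0,0,0.02,0,0,0,0],[0,0,0,0,0,0,0],[0,0,0,0,0,0,0],[0,0,0,0,0,0,0],[0,0,0,0,0,0,0],[0,0,0,0,0,0,0],[0,0,0,0,0,0,0],[0,0,0,0,0,0,0]]]' | grep -E "eef|force:|time"
```

```text
eef_pos: [540.6, -39.2, 185.0]
force: [-2.3, 0.9, 5.9]
grip_force: 109.2
time_s: 30.1
eef_pos: [540.7, -39.2, 184.9]
force: [-4.3, -0.1, 8.0]
grip_force: 109.6
```

The lid is resting on the seal (contact at TCP 185.1). I turn it clockwise and watch the torque.

```bash
cat > t.py <<'E'
from h import *
s=sense();M=rot().as_matrix();print(round(s["time_s"],2),s["eef_pos"].round(1),"F",s["force"].round(1),"T",s["wrist_torque"].round(2),"tau6",s["tau"][5].round(2),"h",np.degrees(np.arctan2(M[1,0],M[0,0])).round(2),"q6",s["joints"][5].round(2),"gw",round(s["grip_width"],3))
E
python3 t.py; python3 -m crank '[[[0,-0.006,0,0,0,0.5,0],[0,-0.01,0,0,0,0.7,0],[0,-0.01,0,0,0,0.7,0],[0,-0.01,0,0,0,0.6,0],[0,0,0,0,0,0,0],[0,0,0,0,0,0,0],[0,0,0,0,0,0,0],[0,0,0,0,0,0,0]]]' >/dev/null; python3 t.py
```

```text
30.1 [540.7 -39.2 184.9] F [-4.3 -0.1  8. ] T [ 0.15  0.68 -0.01] tau6 -0.0 h 64.68 q6 0.15 gw 0.167
30.9 [540.5 -38.9 185. ] F [0.  0.4 7.6] T [ 0.1   0.15 -0.33] tau6 -0.28 h 44.64 q6 0.5 gw 0.167
```

```bash
python3 -m crank '[[[0,-0.008,0,0,0,0.5,0],[0,-0.008,0,0,0,0.5,0],[0,-0.004,0,0,0,0.25,0],[0,0,0,0,0,0,0],[0,0,0,0,0,0,0],[0,0,0,0,0,0,0],[0,0,0,0,0,0,0],[0,0,0,0,0,0,0]]]' >/dev/null; python3 t.py;  python3 -m crank '[[[0,-0.008,0,0,0,0.5,0],[0,-0.008,0,0,0,0.5,0],[0,0,0,0,0,0,0],[0,0,0,0,0,0,0],[0,0,0,0,0,0,0],[0,0,0,0,0,0,0],[0,0,0,0,0,0,0],[0,0,0,0,0,0,0]]]' >/dev/null; python3 t.py
```

```text
31.7 [540.2 -38.5 185. ] F [0.8 0.2 7.3] T [ 0.08  0.14 -0.05] tau6 -0.02 h 34.67 q6 0.68 gw 0.165
32.5 [540.  -38.2 185. ] F [-0.9  1.3  6.4] T [ 0.08  0.12 -0.18] tau6 -0.17 h 26.65 q6 0.82 gw 0.166
```

```bash
python3 -m crank '[[[0,-0.004,0,0,0,0.2,0],[0,-0.004,0,0,0,0.2,0],[0,0,0,0,0,0.1,0],[0,0,0,0,0,0,0],[0,0,0,0,0,0,0],[0,0,0,0,0,0,0],[0,0,0,0,0,0,0],[0,0,0,0,0,0,0]]]' >/dev/null; python3 t.py;  python3 -m crank '[[[0,-0.004,0,0,0,0.2,0],[0,-0.004,0,0,0,0.2,0],[0,0,0,0,0,0,0],[0,0,0,0,0,0,0],[0,0,0,0,0,0,0],[0,0,0,0,0,0,0],[0,0,0,0,0,0,0],[0,0,0,0,0,0,0]]]' >/dev/null; python3 t.py
```

```text
33.3 [539.9 -38.  185. ] F [ 0.1 -0.6  7.6] T [0.06 0.13 0.14] tau6 0.11 h 22.68 q6 0.89 gw 0.165
34.1 [539.8 -37.8 185. ] F [ 0.3 -0.5  6.6] T [-0.01  0.13  0.02] tau6 0.04 h 19.48 q6 0.94 gw 0.164
```

```bash
python3 -m crank '[[[0,-0.004,0,0,0,0.2,0],[0,-0.004,0,0,0,0.2,0],[0,0,0,0,0,0,0],[0,0,0,0,0,0,0],[0,0,0,0,0,0,0],[0,0,0,0,0,0,0],[0,0,0,0,0,0,0],[0,0,0,0,0,0,0]]]' >/dev/null; python3 t.py;  python3 -m crank '[[[0,-0.004,0,0,0,0.2,0],[0,-0.004,0,0,0,0.2,0],[0,0,0,0,0,0,0],[0,0,0,0,0,0,0],[0,0,0,0,0,0,0],[0,0,0,0,0,0,0],[0,0,0,0,0,0,0],[0,0,0,0,0,0,0]]]' >/dev/null; python3 t.py
```

```text
34.9 [539.7 -37.6 184.9] F [ 0.3 -0.2  5.7] T [0.02 0.06 0.13] tau6 0.13 h 16.29 q6 1.0 gw 0.165
35.7 [539.6 -37.4 184.7] F [ 2.5 -0.5  4.6] T [-0.02 -0.17  0.47] tau6 0.5 h 13.1 q6 1.06 gw 0.163
```

The wedge is engaging, so I use smaller steps.

```bash
python3 -m crank '[[[0,-0.002,0.004,0,0,0.1,0],[0,-0.002,0.004,0,0,0.1,0],[0,0,0,0,0,0,0],[0,0,0,0,0,0,0],[0,0,0,0,0,0,0],[0,0,0,0,0,0,0],[0,0,0,0,0,0,0],[0,0,0,0,0,0,0]]]' >/dev/null; python3 t.py
```

```text
36.5 [539.6 -37.3 184.6] F [1.1 0.6 6.9] T [ 0.   -0.09  0.81] tau6 0.85 h 11.54 q6 1.08 gw 0.166
```

```bash
python3 -m crank '[[[0,0,0.002,0,0,0.04,0],[0,0,0,0,0,0.04,0],[0,0,0,0,0,0,0],[0,0,0,0,0,0,0],[0,0,0,0,0,0,0],[0,0,0,0,0,0,0],[0,0,0,0,0,0,0],[0,0,0,0,0,0,0]]]' >/dev/null; python3 t.py
```

```text
37.3 [539.6 -37.2 184.5] F [ 2.1 -0.4  5.9] T [ 0.03 -0.12  1.03] tau6 1.05 h 10.93 q6 1.09 gw 0.164
```

Torque is about 1.0 N·m, firmly tight. I release, lift clear and check.

```bash
python3 -m crank '[[[0,0,0,0,0,0,20],[0,0,0,0,0,0,30],[0,0,0,0,0,0,45],[0,0,0,0,0,0,60],[0,0,0,0,0,0,60],[0,0,-0.2,0,0,0,60],[0,0,-0.5,0,0,0,60],[0,0,-0.8,0,0,0,60]]]' >/dev/null; python3 t.py; python3 -m crank '[[[0,0,-1,0,0,0,60],[0,0,-1,0,0,0,60],[0,0,-0.5,0,0,0,60],[0,0,0,0,0,0,60],[0,0,0,0,0,0,60],[0,0,0,0,0,0,60],[0,0,0,0,0,0,60],[0,0,0,0,0,0,60]]]' >/dev/null; python3 t.py
python3 - <<'E'
from pot import *
T=wristT();im=capture("wrist");cv2.imwrite("pics/w8.png",im);np.save("w8.npy",T)
E
```

```text
38.1 [538.6 -37.  221.9] F [ 0.3 -0.5  0.9] T [ 0.02 -0.04  0.03] tau6 0.0 h 10.83 q6 1.1 gw 0.701
38.9 [538.8 -37.1 283.2] F [-0.1 -0.5  0.4] T [ 0.01 -0.03 -0.  ] tau6 0.0 h 10.84 q6 1.1 gw 0.705
```

View pics/w8.png

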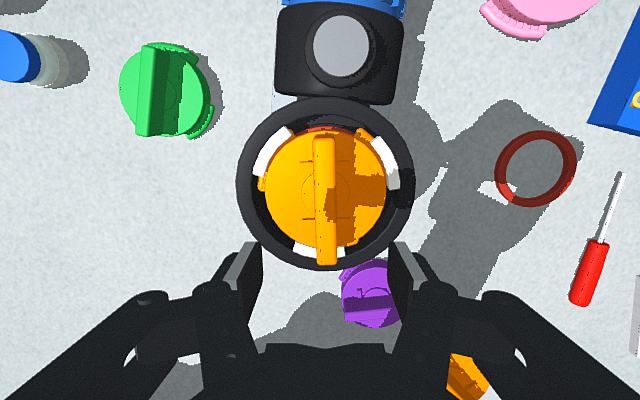

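The lid sits level at (326,190) with its ears under the white lugs, the handle still at the heading it was turned to, and the gripper clear. I hand it in.

```bash
python3 -c "
from rig import *
print(finish_job())"
```

```text
the job is handed in; nothing more can be done
None
```

I set the basket down gently on its ledge and turned the orange lid clockwise to a measured 1.03 N·m, just over the 0.9–1.0 firm range and below the 1.3 crush limit; I handed the job in after about 39 s, with nothing else on the bench touched.

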